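Return the calibration weights from the balance to their cases

ROBOT

A 6-joint arm with a two-finger parallel gripper is mounted at the origin on the work surface. World frame = base frame: x ahead of the robot, y to its left, z up, the work surface at z = 0. Lengths are in m, angles in rad, forces in N, time in s.
With the tool pointing down it reaches from about 0.275 to 0.975 m from the base axis. Payload 8.4 kg.
Tool frame: the origin (TCP) lies midway between the tips of the shut fingers; the grasp point (between the pads) lies 19 mm behind it; z points along the fingers, y is the line along which they close (so a half turn about z gives the same grasp; the last joint's range is limited). The gripper opens to 92 mm and grips with 3 to 60 N. Pads are 20 mm wide; open, the fingers measure 128 mm over their backs; the gripper's body (75 mm by 189 mm) begins 69 mm behind the grasp point.
Start: joints at [1.161, 0.353, 1.633, -0, 1.155, -0.002], TCP at [0.248, 0.574, 0.215] pointing down, gripper open.
Joint ranges: [-2.63, 2.63], [-0.92, 2.1], [0.06, 2.66], [-1.3, 4.44], [0, 2.69], [-3.02, 3.02]. Speed limits (rad/s): [2.22, 2.22, 2.79, 3.14, 3.14, 3.14].

INTERFACE

Orientations are given as a unit quaternion [x, y, z, w].
In Python, from plant import bot gives the robot as it stands. The module is installed in compiled form; this text tells all that it offers.
- The arm moves only by the tool move_arm, never from a script. Its argument "moves" is a list of rows, each a list of 3 entries, a list of its own where there are three numbers: the shift along the tool's x, y, z in normalised numbers (1 is 0.8 m), then the turn, a rotation vector about the tool's x, y, z in normalised numbers (1 is pi rad), then the finger opening in m, from 0 to 0.0919. In form: [[[tx, ty, tz], [rx, ry, rz], gripper], ...]. A call has 1 to 8 rows; each row is the pose to reach, as a shift and turn from the pose commanded when the call began, along the tool's axes at that moment; what a row does not reach only later rows make up. A row lasts 1/8 s, in which the tool goes at most 62.5 mm and 10.7 degrees, less where a joint would pass 70% of its speed; a pose out of reach is approached as far as the arm can. Shift and turn numbers lie between -1 and 1, and a call with a number outside is refused. A call with a gripper value outside its range is refused whole. The fingers move at their own pace and stop on an object; "force" is the grip in N (left out, the last holds). Time passes only in rows, so rows that repeat a pose let the fingers close. It gives the time, the measured TCP pose, the force, the opening and the grip force at its end, in the units of the state.
- bot.get_obs(): the state, without advancing time (a new reading comes with each control period).
- bot.capture(name): name is "scene" or "side" or "wrist"; returns a dict with "image" (400x640x3 uint8, red, green, blue), "fx", "fy", "cx", "cy" (pixels), "R" (3x3) and "t" (3): a world point X has camera coordinates R X + t; the wrist camera has in their place "tool_from_camera" (4x4, takes a point from camera to tool coordinates, whose origin is the TCP and whose axes are the flange's). Camera axes: x right, y down, z forward; pixel columns grow to the right and rows downward; lengths in m; the calibration is good to about 2 mm. The wrist camera is an equidistant fisheye: a pixel r from the principal point sees the ray r / f radians off the axis. A picture is of the moment at which its call begins: read the wrist's pose just before it. There is no depth.
- bot.sign_off(): hands the job in; it is judged then, once.
Trained networks look in a picture, given as the dict that the camera call returned (one of the last four; its "shot" number tells which), for a name from the list of things; names that differ only in an ending like _2 or _b are one class to them, and where a whole thing is asked for, a point or a joint stands for the part that bears it (a point fixed in the world has none). Each returns a list of dicts, best first, with "p" (0 to 1); they miss things now and then, are a little off and sometimes report something else, mostly with a low value. They report only what shows in the picture. A call takes as long as a camera call. They do not tell look-alikes from the thing itself.
- bot.search_frame(picture, query): "position" ([row, column] in pixels, amid what is visible of it).
- bot.regions_of(picture, query): "mask" (400x640 bool, what is visible of it) and "position" ([row, column] in pixels, amid what is visible of it).
- bot.place_of(picture, query): "position" ([row, column] in pixels: a listed point, or the origin of a listed thing).
The state is a dict: "t": time; "qpos": joint angles; "qd": joint speeds; "joint_efforts": joint torques, N m; "tcp_pos": TCP position; "eef_rot": TCP orientation; "contact_force": force on the tool from outside, world axes, zero at the start; "torque": the same for the moment, N m; "grip_width": finger opening in m; "grasp_force": force on a finger pad.
Only numpy, scipy, OpenCV 4.12 (cv2) and the standard library are available. Lean on these libraries where they do the work, as an engineer would, in place of code of your own. Each camera call takes 0.05 s, during which the arm holds its last target. There are 200 camera calls.

TASK

The balance check is finished: take the four stacked brass weights off the balance pan one at a time, from the top down, and put each straight into its own open case, the smallest weight in the smallest recess and so on up to the largest in the largest. Set each one gently down flat on the bottom of its recess, never dropping one, and leave the bottle and the white dish where they stand.

Things in the scene. Friction and masses are not known exactly. Their poses are not given: they have to be found in the camera images.
- weight_500: The largest weight: a plain brass cylinder without knob, 56 mm diameter, 25.4 mm high, 500 g, upright. At the start it is the bottom one of the stack, on the centre of the fixed balance's round steel pan (132 mm diameter, top 58 mm above the bench; the housing is at most 45 mm high, within 175 mm of the pan's centre), within 3 mm of its axis. Origin: centre of its underside; z up along its axis.
- weight_200: The second largest weight: a plain brass cylinder without knob, 44 mm diameter, 16.5 mm high, 200 g, upright. At the start it stands on the 500 g weight (underside 83.4 mm above the bench), within 3 mm of its axis. Origin: centre of its underside; z up along its axis.
- weight_100: The second smallest weight: a plain brass cylinder without knob, 34 mm diameter, 13.8 mm high, 100 g, upright. At the start it stands on the 200 g weight (underside 99.9 mm above the bench), within 3 mm of its axis. Origin: centre of its underside; z up along its axis.
- weight_50: The smallest weight: a plain brass cylinder without knob, 24 mm diameter, 13.8 mm high, 50 g, upright. At the start it is on top of the stack, on the 100 g weight (underside 113.7 mm above the bench), within 3 mm of its axis. Origin: centre of its underside; z up along its axis.
- case_500: The case of the 500 g weight, largest of four, lid off, fixed: a square grey tray 86 mm wide filled with blue foam, foam top 18 mm above the bench, with a central round recess 72 mm in diameter (8 mm free all round the 56 mm weight), 5 mm deep, its light grey rigid floor 13 mm above the bench. Origin: on the bench under the recess's centre; z up; the sides lie along x and y.
- case_200: The case of the 200 g weight, second largest of four, lid off, fixed: a square grey tray 74 mm wide filled with blue foam, foam top 18 mm above the bench, with a central round recess 60 mm in diameter (8 mm free all round the 44 mm weight), 5 mm deep, its light grey rigid floor 13 mm above the bench. Origin: on the bench under the recess's centre; z up; the sides lie along x and y.
- case_100: The case of the 100 g weight, second smallest of four, lid off, fixed: a square grey tray 64 mm wide filled with blue foam, foam top 18 mm above the bench, with a central round recess 50 mm in diameter (8 mm free all round the 34 mm weight), 5 mm deep, its light grey rigid floor 13 mm above the bench. Origin: on the bench under the recess's centre; z up; the sides lie along x and y.
- case_50: The case of the 50 g weight, smallest of four, lid off, fixed: a square grey tray 54 mm wide filled with blue foam, foam top 18 mm above the bench, with a central round recess 40 mm in diameter (8 mm free all round the 24 mm weight), 5 mm deep, its light grey rigid floor 13 mm above the bench. Origin: on the bench under the recess's centre; z up; the sides lie along x and y.
- bottle: Bystander: amber glass bottle with black cap, loose, 54 mm diameter, 105 mm high. Origin: centre of its underside.
- dish: Bystander: white porcelain dish, loose, 72 mm across the rim, 32 mm high. Origin: centre of its underside.
Mind the look-alikes: they are no part of the job. Leave any green or turquoise look-alike of the weight_500 alone.

How it is judged:
By the outcome, as a careful person would: the job done as asked, in the order asked, and still so for the second after the job is handed in, with the robot touching nothing.
It also fails if it takes over 104 s, if anything falls off the work surface, if the arm or the gripper's body presses on something with over 40 N, if the wrist force passes 120 N, or if a joint passes its speed limit or range.

## Working session

There is one attempt and no reset: what is moved stays moved. The work goes in short steps, Python scripts to look and compute and a tool call to move; the robot and the scene stay as the last step left them, time stands still between calls to the robot, and variables do not carry over. Pictures are saved under pics/ and viewed, at most 14 in all, crops included, and the job is handed in when it is done.

Besides the shell and the picture viewer there is one more tool, called after "Call:" as name(argument=value, ...), one argument or row to a line, values as JSON. move_arm: Moves the arm, as the interface text tells. Its arguments: {"type":"object","properties":{"moves":{"type":"array","items":{"type":"array"}},"force":{"type":"number"}},"required":["moves"]}

```bash
mkdir -p pics
cat > h.py <<'E'
import numpy as np, cv2
from scipy.spatial.transform import Rotation as Ro
from plant import bot
def ray(c,px,obs=None):
    r,q=px
    a=(q-c["cx"])/c["fx"]; b=(r-c["cy"])/c["fy"]
    if "tool_from_camera" in c:
        th=np.hypot(a,b); s=np.sin(th)/th if th>1e-9 else 1
        d=np.array([a*s,b*s,np.cos(th)])
        T=np.array(c["tool_from_camera"]); R=Ro.from_quat(obs["eef_rot"]).as_matrix()
        return R@T[:3,3]+np.array(obs["tcp_pos"]), R@T[:3,:3]@d
    R=np.array(c["R"]);t=np.array(c["t"])
    return -R.T@t, R.T@np.array([a,b,1.])
def at(c,px,z,obs=None):
    o,d=ray(c,px,obs); return o+d*(z-o[2])/d[2]
def save(c,n): cv2.imwrite("pics/"+n+".png",c["image"][:,:,::-1])
E
python3 - <<'E'
from h import *
np.set_printoptions(precision=4,suppress=True)
H=dict(weight_500=0,weight_200=.0834,weight_100=.0999,weight_50=.1137,case_500=0,case_200=0,case_100=0,case_50=0,bottle=0,dish=0); H["weight_500"]=.058
o=bot.get_obs(); print(o)
for n in ["scene","side","wrist"]:
    o=bot.get_obs(); c=bot.capture(n); save(c,n+"0")
    print(n,c["fx"], ray(c,(200,320),o))
    for k,z in H.items():
        for d in bot.place_of(c,k)[:3]:
            print(k,round(d["p"],2),np.round(d["position"]),at(c,d["position"],z,o))
E
```

```text
{'t': 0.0, 'qpos': array([ 1.1606,  0.3536,  1.6341, -0.    ,  1.1552, -0.0024]), 'qd': array([-0.0001, -0.0011,  0.0004, -0.0007, -0.0001, -0.0005]), 'joint_efforts': array([ -0.0017, -59.3858, -33.4222,   0.0697,   0.0233,  -0.0001]), 'tcp_pos': array([0.2477, 0.5733, 0.2139]), 'eef_rot': array([ 0.2025,  0.9793, -0.0007, -0.0001]), 'contact_force': array([-1.3631, -0.0318,  0.0265]), 'torque': array([-0.0258, -0.0134, -0.0183]), 'grasp_force': 0.0, 'grip_width': 0.09200803401655067}
scene 497.87061491999935 (array([ 1.2782, -0.2317,  0.8312]), array([-0.6429,  0.2577, -0.7215]))
weight_500 0.97 [277. 355.] [0.7978 0.0349 0.058 ]
weight_500 0.86 [207. 284.] [ 0.5821 -0.0344  0.058 ]
weight_500 0.6 [204. 354.] [0.624  0.1092 0.058 ]
weight_200 0.97 [277. 355.] [0.8135 0.0261 0.0834]
weight_200 0.86 [207. 284.] [ 0.605  -0.0409  0.0834]
weight_200 0.6 [204. 354.] [0.6455 0.098  0.0834]
weight_100 0.97 [277. 355.] [0.8238 0.0204 0.0999]
weight_100 0.86 [207. 284.] [ 0.6199 -0.0451  0.0999]
weight_100 0.6 [204. 354.] [0.6595 0.0908 0.0999]
weight_50 0.97 [277. 355.] [0.8324 0.0157 0.11
[... 1673 characters left out ...]
666  0.    ]
case_200 0.79 [172. 280.] [0.605  0.2851 0.    ]
case_200 0.7 [354. 286.] [ 0.4606 -0.2425  0.    ]
case_200 0.62 [333. 394.] [ 0.6379 -0.2666  0.    ]
case_100 0.79 [172. 280.] [0.605  0.2851 0.    ]
case_100 0.7 [354. 286.] [ 0.4606 -0.2425  0.    ]
case_100 0.62 [333. 394.] [ 0.6379 -0.2666  0.    ]
case_50 0.79 [172. 280.] [0.605  0.2851 0.    ]
case_50 0.7 [354. 286.] [ 0.4606 -0.2425  0.    ]
case_50 0.62 [333. 394.] [ 0.6379 -0.2666  0.    ]
bottle 0.91 [276. 424.] [ 0.7508 -0.1712  0.    ]
dish 0.64 [196. 222.] [0.4458 0.2267 0.    ]
dish 0.56 [176. 345.] [0.7527 0.2042 0.    ]
wrist 309.70691628693146 (array([0.1818, 0.602 , 0.3848]), array([ 0.2404, -0.1092, -0.9645]))
```

View pics/scene0.png

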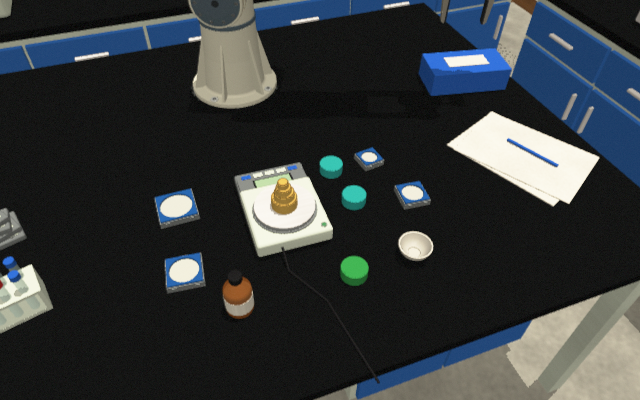

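View pics/side0.png

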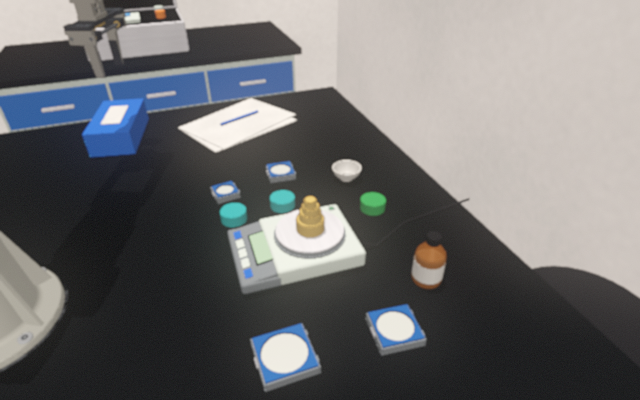

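The scene view has the brass stack at (205,284). The cases, as (row, column), are 500 at (208,177), 200 at (271,185), 50 at (158,369) and 100 at (194,412). The look-alikes at (167,331), (197,354) and (270,354) and the bottle and dish are clear of these. I'll refine by fitting model silhouettes.

```bash
cat >> h.py <<'E'
def proj(c,P,obs=None):
    P=np.atleast_2d(P)
    if "tool_from_camera" in c:
        T=np.array(c["tool_from_camera"]); R=Ro.from_quat(obs["eef_rot"]).as_matrix()
        Q=(((P-np.array(obs["tcp_pos"]))@R)-T[:3,3])@T[:3,:3]
        n=np.hypot(Q[:,0],Q[:,1])+1e-12; th=np.arctan2(n,Q[:,2])
        return np.c_[c["cx"]+c["fx"]*th*Q[:,0]/n, c["cy"]+c["fy"]*th*Q[:,1]/n]
    Q=P@np.array(c["R"]).T+np.array(c["t"])
    return np.c_[c["cx"]+c["fx"]*Q[:,0]/Q[:,2], c["cy"]+c["fy"]*Q[:,1]/Q[:,2]]
A=np.linspace(0,2*np.pi,60,endpoint=False)
def poly(p,S):
    m=np.zeros((1600,2560),np.uint8); cv2.fillPoly(m,[np.round((p+.5)*S).astype(np.int32)],1); return m
def circ(x,y,z,r): return np.c_[x+r*np.cos(A),y+r*np.sin(A),z+0*A]
W=[(.028,.058,.0254),(.022,.0834,.0165),(.017,.0999,.0138),(.012,.1137,.0138)]
def m_stack(c,x,y,o,ws=W):
    m=0
    for r,z,h in ws:
        p=np.r_[proj(c,circ(x,y,z,r),o),proj(c,circ(x,y,z+h,r),o)]
        m=m|poly(cv2.convexHull(p.astype(np.float32))[:,0],4)
    return m
def m_case(c,x,y,o,r):
    return poly(proj(c,circ(x,y,.013,r),o),4)&poly(proj(c,circ(x,y,.018,r),o),4)
def cen(m): 
    v,u=np.nonzero(m); return np.array([v.mean(),u.mean()])
def fit(model,obsmask,c,o,x,y,z):
    t=cen(obsmask)
    for _ in range(6):
        g=cen(model(c,x,y,o))/4-.5+.125
        d=at(c,t,z,o)-at(c,g,z,o); x+=d[0];y+=d[1]
    return x,y,model(c,x,y,o).sum()/16,obsmask.sum()
def blob(mask,px):
    n,l,s,ce=cv2.connectedComponentsWithStats(mask.astype(np.uint8))
    k=1+np.argmin([np.hypot(*(ce[i][::-1]-px))+(1e3 if s[i,4]<40 else 0) for i in range(1,n)])
    return l==k
def masks(c):
    h=cv2.cvtColor(c["image"],cv2.COLOR_RGB2HSV).astype(int)
    return (h[...,0]>8)&(h[...,0]<35)&(h[...,1]>90)&(h[...,2]>50),(h[...,1]<70)&(h[...,2]>120)
E
python3 - <<'E'
from h import *
from functools import partial
G=dict(case_500=(.46,-.25,.036),case_200=(.64,-.25,.03),case_100=(.605,.27,.025),case_50=(.44,.23,.02))
for n in ["scene","side"]:
    c=bot.capture(n); b,w=masks(c)
    px=proj(c,[.58,-.032,.085])[0][::-1]
    print(n,"stack",np.round(fit(m_stack,blob(b,px),c,None,.58,-.03,.085),4))
    for k,(x,y,r) in G.items():
        px=proj(c,[x,y,.013])[0][::-1]
        print(k,np.round(fit(partial(m_case,r=r),blob(w,px),c,None,x,y,.013),4))
    for d in bot.search_frame(c,"weight_500"): print("look",round(d["p"],2),np.round(at(c,d["position"],.0127),3))
E
```

```text
scene stack [ 5.75200e-01 -3.29000e-02  7.74625e+02  7.08000e+02]
case_500 [ 4.556000e-01 -2.508000e-01  5.456875e+02  5.670000e+02]
case_200 [ 6.38100e-01 -2.65700e-01  5.40125e+02  5.62000e+02]
case_100 [  0.5997   0.268  232.5625 249.    ]
case_50 [  0.4519   0.2267 114.4375 128.    ]
look 0.88 [ 0.53  -0.027  0.013]
look 0.87 [0.459 0.125 0.013]
look 0.64 [ 0.495 -0.006  0.013]
look 0.64 [0.566 0.138 0.013]
look 0.59 [0.761 0.059 0.013]
look 0.56 [ 0.519 -0.011  0.013]
look 0.46 [ 0.476 -0.004  0.013]
side stack [ 5.7790e-01 -2.4700e-02  9.6275e+02  8.5800e+02]
case_500 [ 4.563000e-01 -2.479000e-01  1.422375e+03  1.550000e+03]
case_200 [ 6.391e-01 -2.629e-01  8.090e+02  9.120e+02]
case_100 [  0.5981   0.2657 133.1875 264.    ]
case_50 [  0.451    0.2249 100.25   212.    ]
look 0.89 [0.599 0.033 0.013]
look 0.88 [0.566 0.144 0.013]
look 0.73 [0.455 0.13  0.013]
look 0.62 [0.603 0.061 0.013]
look 0.61 [0.755 0.057 0.013]
look 0.54 [0.613 0.083 0.013]
```

Units first: shifts go in shares of 0.8 m and turns go in shares of pi rad. So -0.345 m / 0.8 = -0.4313, -0.13 m / 0.8 = -0.1625, -23.4 degrees / 180 = -0.13.

Call:
move_arm(
  moves=[
    [[-0.0375,-0.03,-0.0038],[0,0,-0.0167],0.09],
    [[-0.0938,-0.075,-0.0075],[0,0,-0.0333],0.09],
    [[-0.15,-0.1188,-0.0125],[0,0,-0.05],0.09],
    [[-0.2063,-0.1625,-0.0175],[0,0,-0.0667],0.08],
    [[-0.2625,-0.2063,-0.0225],[0,0,-0.0833],0.07],
    [[-0.3188,-0.25,-0.0275],[0,0,-0.1],0.06],
    [[-0.375,-0.2938,-0.0325],[0,0,-0.1167],0.06],
    [[-0.4313,-0.3375,-0.0375],[0,0,-0.13],0.06],
  ],
)

```text
t: 2.85
tcp_pos: [0.4583, 0.1874, 0.245]
eef_rot: [-0.001, 1.0, 0.0, 0.0]
contact_force: [0.0, 0.3, 0.4]
grip_width: 0.0599
grasp_force: 0.0
```

In the tool's units: -0.216 m / 0.8 = -0.27, -0.118 m / 0.8 = -0.1475.

Call:
move_arm(
  moves=[
    [[-0.0313,-0.0563,0],[0,0,0],0.06],
    [[-0.065,-0.1188,0],[0,0,0],0.06],
    [[-0.1,-0.1813,0],[0,0,0],0.06],
    [[-0.1313,-0.2375,0],[0,0,0],0.06],
    [[-0.1475,-0.27,0],[0,0,0],0.06],
    [[-0.1475,-0.27,0],[0,0,0],0.06],
    [[-0.1475,-0.27,0],[0,0,0],0.06],
  ],
)

```text
t: 3.72
tcp_pos: [0.5752, -0.0263, 0.2445]
eef_rot: [-0.0, 1.0, 0.0, -0.0]
contact_force: [-0.1, -0.6, 0.3]
grip_width: 0.0598
grasp_force: 0.0
```

Run:
```python
from h import *
o=bot.get_obs(); print(o["tcp_pos"],o["qpos"]); c=bot.capture("wrist"); save(c,"w1")
b,w=masks(c); px=proj(c,[.576,-.029,.09],o)[0][::-1]; print(px)
print(np.round(fit(m_stack,blob(b,px),c,o,.576,-.029,.085),4))
g=c["image"].copy()
for r,z,h in W:
    for u,v in proj(c,circ(.576,-.029,z+h,r),o): cv2.circle(g,(int(round(u)),int(round(v))),0,(255,0,255),-1)
x0,y0=int(px[1])-100,max(0,int(px[0])-100)
cv2.imwrite("pics/w1c.png",cv2.resize(g[y0:y0+200,x0:x0+200,::-1],None,fx=3,fy=3,interpolation=0)); print(x0,y0)
```

```text
[ 0.57515133 -0.02629126  0.24445136] [-4.85210962e-02  2.49477874e-01  1.70816877e+00  4.07631338e-04
  1.18454388e+00 -1.61991096e+00]
[185.48494156 319.1684443 ]
[ 5.7540000e-01 -3.0500000e-02  2.1269375e+03  1.9690000e+03]
219 85
```

View pics/w1c.png

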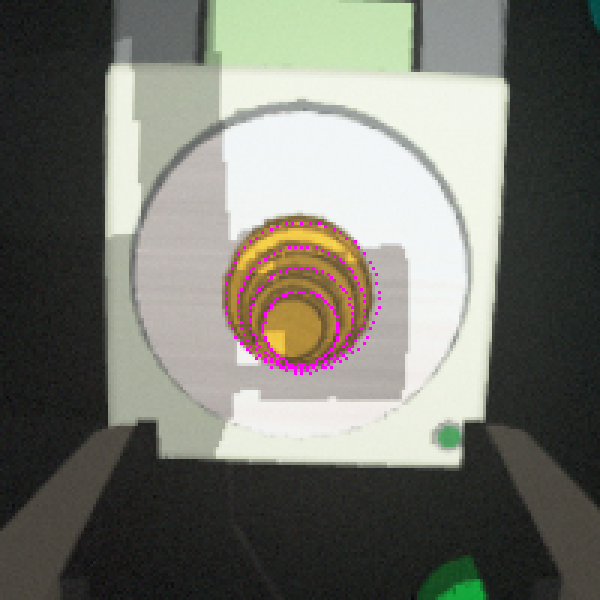

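In the tool's units: 0.108 m / 0.8 = 0.135, 0.1 m / 0.8 = 0.125.

Call:
move_arm(
  moves=[
    [[0,-0.0025,0.0375],[0,0,0],0.048],
    [[0,-0.0025,0.075],[0,0,0],0.048],
    [[0,-0.0025,0.1063],[0,0,0],0.048],
    [[0,-0.0025,0.125],[0,0,0],0.048],
    [[0,-0.0025,0.135],[0,0,0],0.048],
    [[0,-0.0025,0.135],[0,0,0],0.048],
  ],
)

```text
t: 4.53
tcp_pos: [0.5756, -0.0286, 0.1367]
eef_rot: [-0.0, 1.0, 0.0, -0.0]
contact_force: [-1.1, 0.1, -0.8]
grip_width: 0.0483
grasp_force: 0.0
```

```bash
cat >> h.py <<'E'
def top(i,name="t",xy=(.5755,-.0305),zoom=4):
    r,z,h=W[i]; o=bot.get_obs(); c=bot.capture("wrist")
    px=proj(c,[xy[0],xy[1],z+h],o)[0]
    b,w=masks(c); print("tcp",np.round(o["tcp_pos"],4),"width",o["grip_width"])
    print("stackfit",np.round(fit(lambda c,x,y,o:m_stack(c,x,y,o,W[:i+1]),blob(b,px[::-1]),c,o,*xy,z),4))
    g=c["image"].copy(); n=70
    x0,y0=int(max(0,px[0]-n)),int(max(0,px[1]-n))
    g=cv2.resize(g[y0:y0+2*n,x0:x0+2*n,::-1],None,fx=zoom,fy=zoom,interpolation=cv2.INTER_CUBIC)
    for u,v in proj(c,circ(*xy,z+h,r),o): cv2.circle(g,(int(round((u-x0+.5)*zoom)),int(round((v-y0+.5)*zoom))),1,(255,0,255),-1)
    cv2.imwrite("pics/"+name+".png",g)
E
python3 -c "
from h import *
top(3,'t50')"
```

```text
tcp [ 0.5756 -0.0286  0.1367] width 0.048257807416048085
stackfit [ 5.7560000e-01 -3.0900000e-02  4.5395625e+03  4.3150000e+03]
```

View pics/t50.png

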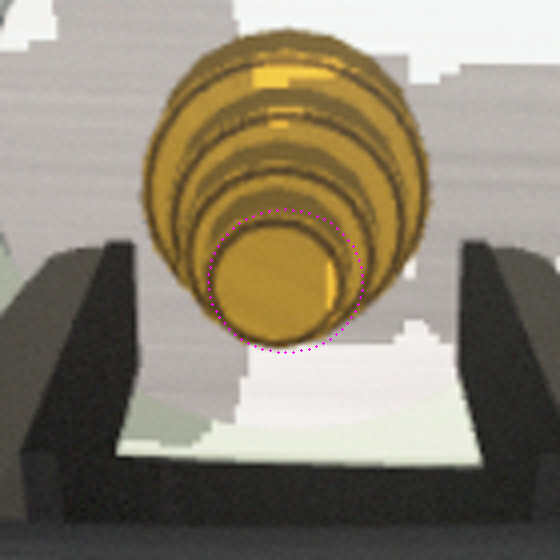

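The top disc sits at crop (276,283), about 3 mm left (−y) of the finger midline at column 296. I'll shift by 3 mm, lower and grip.

In the tool's units: 0.016 m / 0.8 = 0.02, -0.003 m / 0.8 = -0.0038.

Call:
move_arm(
  moves=[
    [[0,-0.0038,0.0063],[0,0,0],0.048],
    [[0,-0.0038,0.0138],[0,0,0],0.048],
    [[0,-0.0038,0.02],[0,0,0],0.048],
    [[0,-0.0038,0.02],[0,0,0],0.04],
    [[0,-0.0038,0.02],[0,0,0],0.03],
    [[0,-0.0038,0.02],[0,0,0],0.02],
    [[0,-0.0038,0.02],[0,0,0],0.02],
    [[0,-0.0038,0.02],[0,0,0],0.02],
  ],
  force=8,
)

```text
t: 5.58
tcp_pos: [0.5758, -0.0318, 0.1207]
eef_rot: [-0.0, 1.0, -0.0, 0.0]
contact_force: [-0.5, 0.5, 0.8]
grip_width: 0.0236
grasp_force: 8.0
```

In the tool's units: 0.258 m / 0.8 = 0.3225, 0.1245 m / 0.8 = 0.1556.

Call:
move_arm(
  moves=[
    [[0,0,-0.015],[0,0,0],0.02],
    [[0,0,-0.04],[0,0,0],0.02],
    [[0.0188,0.0375,-0.0563],[0,0,0],0.02],
    [[0.05,0.1038,-0.0563],[0,0,0],0.02],
    [[0.0838,0.1725,-0.0563],[0,0,0],0.02],
    [[0.1175,0.2413,-0.0563],[0,0,0],0.02],
    [[0.145,0.3,-0.0563],[0,0,0],0.02],
    [[0.1556,0.3225,-0.05],[0,0,0],0.02],
  ],
)

```text
t: 6.58
tcp_pos: [0.4501, 0.2285, 0.1618]
eef_rot: [-0.001, 1.0, 0.001, 0.001]
contact_force: [-0.5, 0.2, -0.8]
grip_width: 0.0234
grasp_force: 8.0
```

In the tool's units: 0.13 m / 0.8 = 0.1625, 0.128 m / 0.8 = 0.16.

Call:
move_arm(
  moves=[
    [[0,0,0.025],[0,0,0],0.02],
    [[0,0,0.0688],[0,0,0],0.02],
    [[0,0,0.1125],[0,0,0],0.02],
    [[0,0,0.1438],[0,0,0],0.02],
    [[0,0,0.16],[0,0,0],0.02],
    [[0,0,0.1625],[0,0,0],0.02],
    [[0,0,0.1625],[0,0,0],0.02],
  ],
)

```text
t: 7.45
tcp_pos: [0.4516, 0.2264, 0.0314]
eef_rot: [-0.0, 1.0, 0.0, 0.0]
contact_force: [-0.2, -0.3, -0.7]
grip_width: 0.0237
grasp_force: 8.0
```

```bash
cat >> h.py <<'E'
def look(name,P,n=80,zoom=4,rings=()):
    o=bot.get_obs(); c=bot.capture("wrist"); px=proj(c,P,o)[0]
    print(np.round(o["tcp_pos"],4),np.round(o["contact_force"],1),o["grip_width"])
    x0,y0=int(max(0,px[0]-n)),int(max(0,px[1]-n))
    g=cv2.resize(c["image"][y0:y0+2*n,x0:x0+2*n,::-1],None,fx=zoom,fy=zoom,interpolation=cv2.INTER_CUBIC)[:600]
    for q in rings:
        for u,v in proj(c,circ(*q),o): cv2.circle(g,(int(round((u-x0+.5)*zoom)),int(round((v-y0+.5)*zoom))),1,(255,0,255),-1)
    cv2.imwrite("pics/"+name+".png",g)
E
python3 -c "
from h import *
look('c50',[.4515,.226,.02],n=75,rings=[(.4515,.226,.018,.02)])"
```

```text
[0.4516 0.2264 0.0314] [-0.2 -0.3 -0.7] 0.023654873084085766
```

View pics/c50.png

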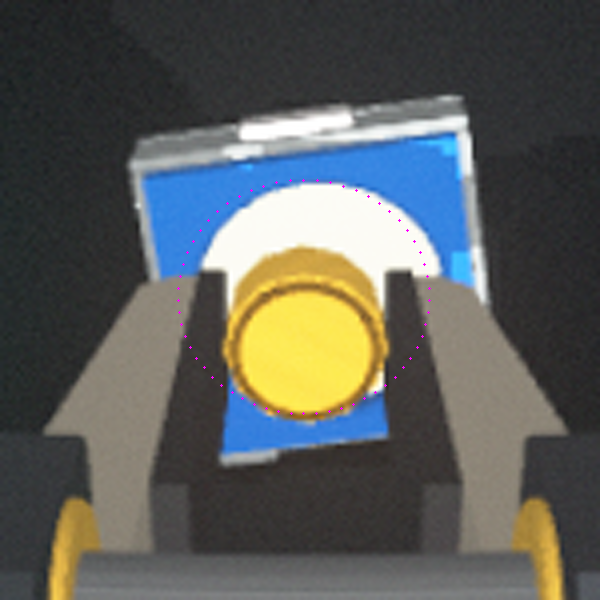

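In the tool's units: 0.0115 m / 0.8 = 0.0144, 0.011 m / 0.8 = 0.0138.

Call:
move_arm(
  moves=[
    [[0,0.0031,0.0038],[0,0,0],0.02],
    [[0,0.0031,0.0075],[0,0,0],0.02],
    [[0,0.0031,0.0106],[0,0,0],0.02],
    [[0,0.0031,0.0125],[0,0,0],0.02],
    [[0,0.0031,0.0138],[0,0,0],0.02],
    [[0,0.0031,0.0144],[0,0,0],0.02],
    [[0,0.0031,0.0144],[0,0,0],0.02],
  ],
)

```text
t: 8.38
tcp_pos: [0.451, 0.2285, 0.0196]
eef_rot: [-0.0, 1.0, -0.0, 0.0]
contact_force: [-2.1, -1.3, 8.6]
grip_width: 0.0232
grasp_force: 8.0
```

In the tool's units: -0.12 m / 0.8 = -0.15, -0.075 m / 0.8 = -0.0938.

Call:
move_arm(
  moves=[
    [[0,0,-0.0004],[0,0,0],0.024],
    [[0,0,-0.0004],[0,0,0],0.03],
    [[0,0,-0.0004],[0,0,0],0.036],
    [[0,0,-0.0004],[0,0,0],0.036],
    [[0,0,-0.0075],[0,0,0],0.036],
    [[0,0,-0.0375],[0,0,0],0.04],
    [[0,0,-0.0938],[0,0,0],0.05],
    [[0,0,-0.15],[0,0,0],0.06],
  ],
)

```text
t: 9.38
tcp_pos: [0.4507, 0.2284, 0.1405]
eef_rot: [-0.0, 1.0, -0.0, -0.0]
contact_force: [1.1, 0.5, 0.0]
grip_width: 0.058
grasp_force: 0.0
```

Run:
```python
from h import *
from functools import partial
o=bot.get_obs();look('c50b',[.4515,.228,.02],n=75)
c=bot.capture("wrist"); o=bot.get_obs(); save(c,"w2")
b,w=masks(c)
print("case100",proj(c,[.599,.267,.013],o)[0], np.round(fit(partial(m_case,r=.025),blob(w,proj(c,[.599,.267,.013],o)[0][::-1]),c,o,.599,.267,.013),4))
```

```text
[0.4507 0.2284 0.1405] [1.1 0.5 0. ] 0.057994967797459614
case100 [352.80253637 309.11805185] [5.676e-01 2.762e-01 1.182e+03 7.300e+01]
```

View pics/w2.png

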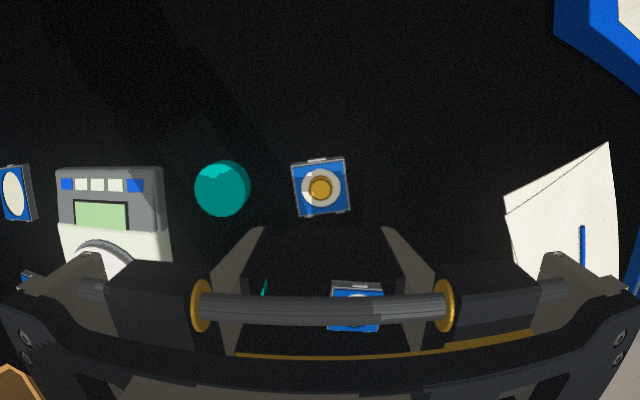

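The 50 g weight sits centred in its recess at (188,320). Back to the stack.

In the tool's units: -0.26 m / 0.8 = -0.325, -0.13 m / 0.8 = -0.1625.

Call:
move_arm(
  moves=[
    [[-0.015,-0.0313,-0.0063],[0,0,0],0.058],
    [[-0.045,-0.0938,-0.0125],[0,0,0],0.058],
    [[-0.0775,-0.1625,-0.0125],[0,0,0],0.058],
    [[-0.11,-0.2288,-0.0125],[0,0,0],0.058],
    [[-0.1375,-0.2875,-0.0125],[0,0,0],0.058],
    [[-0.1544,-0.3213,-0.0063],[0,0,0],0.058],
    [[-0.1563,-0.325,0.0125],[0,0,0],0.058],
    [[-0.1563,-0.325,0.0175],[0,0,0],0.058],
  ],
)

```text
t: 10.48
tcp_pos: [0.5745, -0.0309, 0.1232]
eef_rot: [-0.0, 1.0, 0.0, -0.002]
contact_force: [-0.8, 0.0, 0.3]
grip_width: 0.0579
grasp_force: 0.0
```

```bash
python3 -c "
from h import *
top(2,'t100',(.5755,-.031))"
```

```text
tcp [ 0.5745 -0.0309  0.1232] width 0.05794256214211329
stackfit [ 5.75800e-01 -3.09000e-02  5.07525e+03  4.84400e+03]
```

View pics/t100.png

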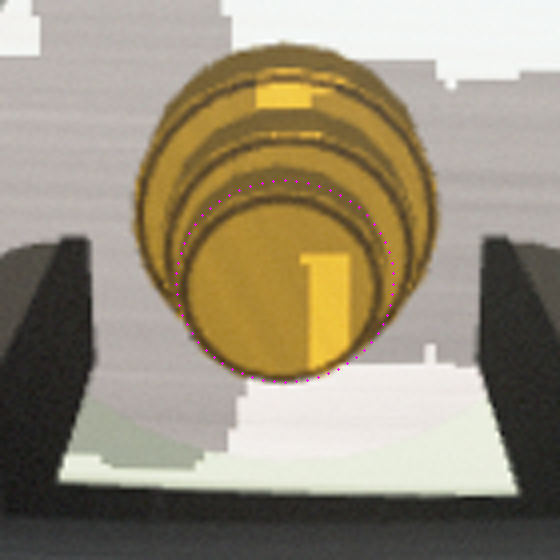

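In the tool's units: 0.0163 m / 0.8 = 0.0204, -0.0005 m / 0.8 = -0.0006.

Call:
move_arm(
  moves=[
    [[0,-0.0006,0.0063],[0,0,0],0.058],
    [[0,-0.0006,0.0138],[0,0,0],0.058],
    [[0,-0.0006,0.0204],[0,0,0],0.05],
    [[0,-0.0006,0.0204],[0,0,0],0.044],
    [[0,-0.0006,0.0204],[0,0,0],0.042],
  ],
)

```text
t: 11.15
tcp_pos: [0.5762, -0.0318, 0.1089]
eef_rot: [-0.0, 1.0, -0.0, 0.0]
contact_force: [0.4, 0.5, -0.1]
grip_width: 0.0421
grasp_force: 0.0
```

In the tool's units: 0.002 m / 0.8 = 0.0025.

Call:
move_arm(
  moves=[
    [[0,0,0.0025],[0,0,0],0.04],
    [[0,0,0.0025],[0,0,0],0.034],
    [[0,0,0.0025],[0,0,0],0.03],
    [[0,0,0.0025],[0,0,0],0.03],
    [[0,0,0.0025],[0,0,0],0.03],
  ],
  force=10,
)

```text
t: 11.78
tcp_pos: [0.5761, -0.0319, 0.1068]
eef_rot: [-0.0, 1.0, -0.0, -0.0]
contact_force: [0.3, -0.0, -1.3]
grip_width: 0.0334
grasp_force: 10.0
```

In the tool's units: 0.3 m / 0.8 = 0.375, -0.045 m / 0.8 = -0.0563.

Call:
move_arm(
  moves=[
    [[0,0,-0.015],[0,0,0],0.03],
    [[0,0.0125,-0.04],[0,0,0],0.03],
    [[-0.0038,0.0625,-0.0563],[0,0,0],0.03],
    [[-0.01,0.135,-0.0563],[0,0,0],0.03],
    [[-0.0163,0.2088,-0.0563],[0,0,0],0.03],
    [[-0.0225,0.2825,-0.0563],[0,0,0],0.03],
    [[-0.0275,0.3475,-0.05],[0,0,0],0.03],
    [[-0.0288,0.375,-0.025],[0,0,0],0.03],
  ],
)

```text
t: 12.78
tcp_pos: [0.6, 0.2714, 0.1283]
eef_rot: [-0.001, 1.0, 0.001, 0.002]
contact_force: [0.2, -0.5, -1.2]
grip_width: 0.0336
grasp_force: 10.0
```

In the tool's units: 0.095 m / 0.8 = 0.1188, 0.087 m / 0.8 = 0.1088.

Call:
move_arm(
  moves=[
    [[0,0,0.0375],[0,0,0],0.03],
    [[0,0,0.0813],[0,0,0],0.03],
    [[0,0,0.1088],[0,0,0],0.03],
    [[0,0,0.1188],[0,0,0],0.03],
    [[0,0,0.1188],[0,0,0],0.03],
    [[0,0,0.1188],[0,0,0],0.03],
  ],
)

```text
t: 13.52
tcp_pos: [0.5997, 0.2682, 0.0329]
eef_rot: [-0.0, 1.0, 0.0, 0.001]
contact_force: [0.2, -0.1, -1.8]
grip_width: 0.0331
grasp_force: 10.0
```

```bash
python3 -c "
from h import *
look('c100',[.599,.268,.02],n=75,rings=[(.599,.268,.018,.025)])"
```

```text
[0.5997 0.2682 0.0329] [ 0.2 -0.1 -1.8] 0.03307463787478943
```

View pics/c100.png

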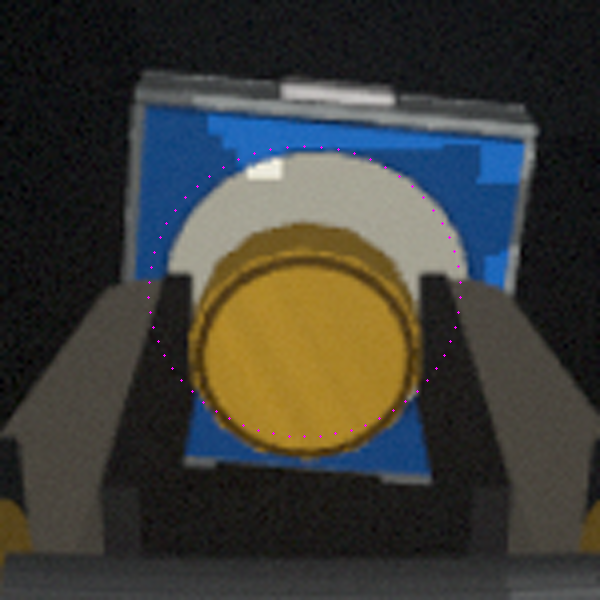

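In the tool's units: 0.013 m / 0.8 = 0.0163, 0.002 m / 0.8 = 0.0025.

Call:
move_arm(
  moves=[
    [[0,0.0025,0.005],[0,0,0],0.03],
    [[0,0.0025,0.01],[0,0,0],0.03],
    [[0,0.0025,0.0131],[0,0,0],0.03],
    [[0,0.0025,0.015],[0,0,0],0.03],
    [[0,0.0025,0.0159],[0,0,0],0.03],
    [[0,0.0025,0.0163],[0,0,0],0.03],
    [[0,0.0025,0.0163],[0,0,0],0.03],
  ],
)

```text
t: 14.45
tcp_pos: [0.5988, 0.2701, 0.0198]
eef_rot: [-0.0, 1.0, -0.0, -0.0]
contact_force: [-4.0, -1.5, 9.3]
grip_width: 0.0334
grasp_force: 10.0
```

In the tool's units: -0.11 m / 0.8 = -0.1375, -0.07 m / 0.8 = -0.0875.

Call:
move_arm(
  moves=[
    [[0,0,-0.0004],[0,0,0],0.034],
    [[0,0,-0.0004],[0,0,0],0.04],
    [[0,0,-0.0004],[0,0,0],0.046],
    [[0,0,-0.0004],[0,0,0],0.046],
    [[0,0,-0.0075],[0,0,0],0.046],
    [[0,0,-0.0375],[0,0,0],0.05],
    [[0,0,-0.0875],[0,0,0],0.06],
    [[0,0,-0.1375],[0,0,0],0.068],
  ],
)

```text
t: 15.45
tcp_pos: [0.5988, 0.2701, 0.1301]
eef_rot: [-0.0, 1.0, -0.0, -0.0]
contact_force: [-0.8, -0.4, -0.3]
grip_width: 0.067
grasp_force: 0.0
```

```bash
python3 -c "
from h import *
look('c100b',[.56,.22,.02],n=100,zoom=3)"
```

```text
[0.5988 0.2701 0.1301] [-0.8 -0.4 -0.3] 0.06698237032295168
```

View pics/c100b.png

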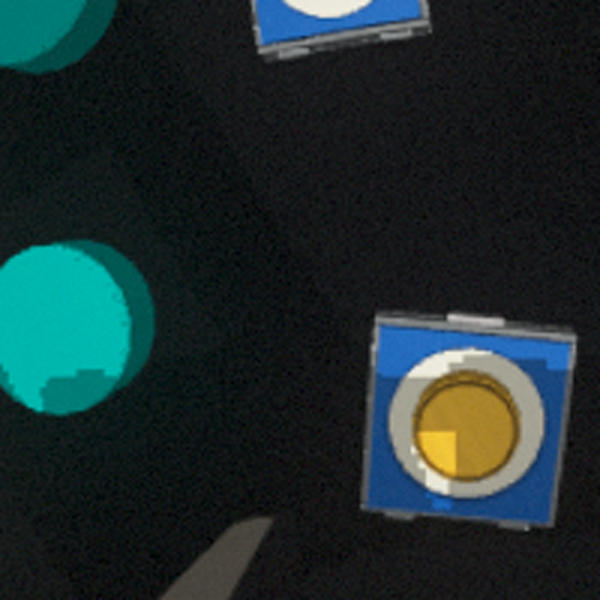

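The 100 g weight lies inside its recess at crop (467,432). Next is the 200 g.

In the tool's units: -0.302 m / 0.8 = -0.3775, 0.023 m / 0.8 = 0.0288.

Call:
move_arm(
  moves=[
    [[0.0038,-0.0375,-0.0125],[0,0,0],0.068],
    [[0.01,-0.1088,-0.0188],[0,0,0],0.068],
    [[0.0163,-0.1825,-0.0188],[0,0,0],0.068],
    [[0.0225,-0.2563,-0.0188],[0,0,0],0.068],
    [[0.0263,-0.325,-0.0125],[0,0,0],0.068],
    [[0.0288,-0.3688,0],[0,0,0],0.068],
    [[0.0288,-0.3775,0.015],[0,0,0],0.068],
    [[0.0288,-0.3775,0.0188],[0,0,0],0.068],
  ],
)

```text
t: 16.5
tcp_pos: [0.5757, -0.0317, 0.113]
eef_rot: [0.0, 1.0, 0.0, -0.001]
contact_force: [-0.5, 0.7, 0.1]
grip_width: 0.068
grasp_force: 0.0
```

```bash
python3 -c "
from h import *
top(1,'t200',(.5755,-.031))"
```

```text
tcp [ 0.5757 -0.0317  0.113 ] width 0.06801207686343816
stackfit [ 5.755e-01 -3.080e-02  5.487e+03  5.223e+03]
```

View pics/t200.png

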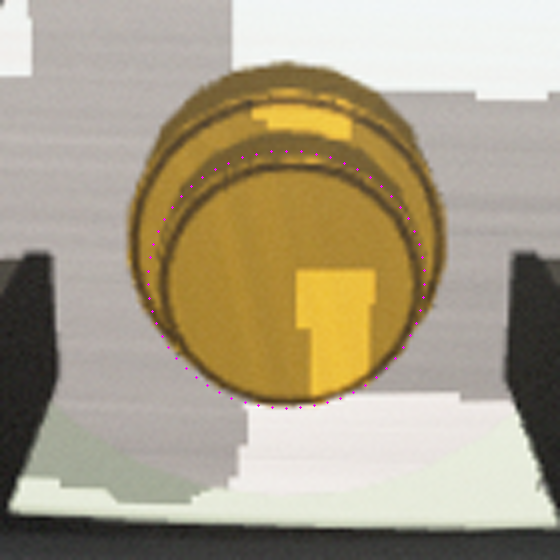

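Call:
move_arm(
  moves=[
    [[0,0.0015,0.0075],[0,0,0],0.068],
    [[0,0.0015,0.0163],[0,0,0],0.062],
    [[0,0.0015,0.0238],[0,0,0],0.056],
    [[0,0.0015,0.0275],[0,0,0],0.052],
    [[0,0.0015,0.0275],[0,0,0],0.052],
  ],
)

```text
t: 17.18
tcp_pos: [0.576, -0.0306, 0.0915]
eef_rot: [-0.0, 1.0, 0.0, -0.0]
contact_force: [0.9, -0.7, 0.2]
grip_width: 0.0518
grasp_force: 0.0
```

In the tool's units: 0.0007 m / 0.8 = 0.0009.

Call:
move_arm(
  moves=[
    [[0,0,0.0009],[0,0,0],0.048],
    [[0,0,0.0009],[0,0,0],0.044],
    [[0,0,0.0009],[0,0,0],0.04],
    [[0,0,0.0009],[0,0,0],0.04],
    [[0,0,0.0009],[0,0,0],0.04],
  ],
  force=15,
)

```text
t: 17.8
tcp_pos: [0.5762, -0.0306, 0.0912]
eef_rot: [-0.0, 1.0, 0.0, 0.0]
contact_force: [-0.3, 1.0, 1.6]
grip_width: 0.0437
grasp_force: 15.0
```

In the tool's units: -0.2335 m / 0.8 = -0.2919, -0.0625 m / 0.8 = -0.0781.

Call:
move_arm(
  moves=[
    [[0,0,-0.0125],[0,0,0],0.04],
    [[0,0,-0.035],[0,0,0],0.04],
    [[-0.01,-0.0375,-0.05],[0,0,0],0.04],
    [[-0.025,-0.0938,-0.05],[0,0,0],0.04],
    [[-0.0425,-0.1563,-0.05],[0,0,0],0.04],
    [[-0.0588,-0.2188,-0.05],[0,0,0],0.04],
    [[-0.0725,-0.2725,-0.0375],[0,0,0],0.04],
    [[-0.0781,-0.2919,-0.0125],[0,0,0],0.04],
  ],
)

```text
t: 18.8
tcp_pos: [0.6401, -0.2671, 0.1027]
eef_rot: [0.001, 1.0, -0.001, 0.002]
contact_force: [-0.5, 0.0, -2.4]
grip_width: 0.0436
grasp_force: 15.0
```

Call:
move_arm(
  moves=[
    [[0,0,0.0313],[0,0,0],0.04],
    [[0,0,0.0625],[0,0,0],0.04],
    [[0,0,0.0788],[0,0,0],0.04],
    [[0,0,0.085],[0,0,0],0.04],
    [[0,0,0.085],[0,0,0],0.04],
    [[0,0,0.085],[0,0,0],0.04],
  ],
)

```text
t: 19.55
tcp_pos: [0.6394, -0.2642, 0.0341]
eef_rot: [-0.0, 1.0, -0.0, 0.001]
contact_force: [0.5, 0.8, -1.1]
grip_width: 0.0431
grasp_force: 15.0
```

```bash
python3 -c "
from h import *
look('c200',[.6385,-.264,.02],n=75,rings=[(.6385,-.264,.018,.03)])"
```

```text
[ 0.6394 -0.2642  0.0341] [ 0.5  0.8 -1.1] 0.043076208235382385
```

View pics/c200.png

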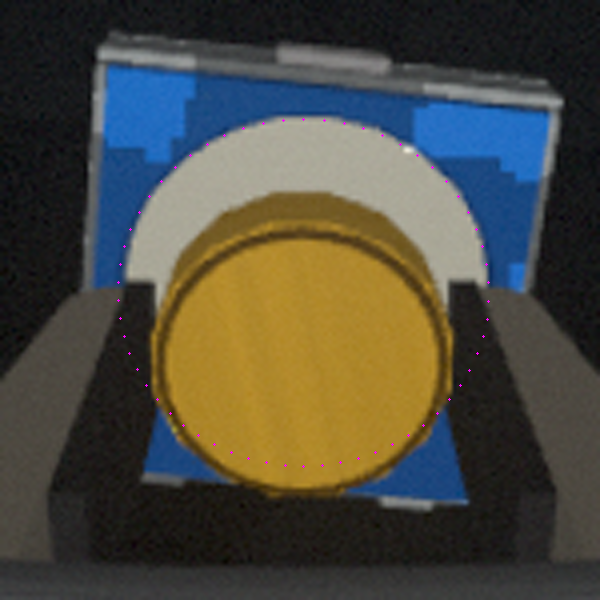

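Call:
move_arm(
  moves=[
    [[0.0013,0.0006,0.0063],[0,0,0],0.04],
    [[0.0013,0.0006,0.0113],[0,0,0],0.04],
    [[0.0013,0.0006,0.014],[0,0,0],0.04],
    [[0.0013,0.0006,0.0153],[0,0,0],0.04],
    [[0.0013,0.0006,0.0161],[0,0,0],0.04],
    [[0.0013,0.0006,0.0166],[0,0,0],0.04],
    [[0.0013,0.0006,0.0166],[0,0,0],0.04],
  ],
)

```text
t: 20.48
tcp_pos: [0.6376, -0.2636, 0.0208]
eef_rot: [-0.0, 1.0, 0.0, -0.0]
contact_force: [-3.3, 1.1, 8.9]
grip_width: 0.0434
grasp_force: 15.0
```

Call:
move_arm(
  moves=[
    [[0,0,-0.0004],[0,0,0],0.044],
    [[0,0,-0.0004],[0,0,0],0.05],
    [[0,0,-0.0004],[0,0,0],0.056],
    [[0,0,-0.0004],[0,0,0],0.056],
    [[0,0,-0.0075],[0,0,0],0.056],
    [[0,0,-0.0375],[0,0,0],0.064],
    [[0,0,-0.0813],[0,0,0],0.072],
    [[0,0,-0.1188],[0,0,0],0.08],
  ],
)

```text
t: 21.48
tcp_pos: [0.638, -0.2637, 0.1164]
eef_rot: [-0.0, 1.0, -0.0, 0.0]
contact_force: [0.7, 0.1, 0.2]
grip_width: 0.0788
grasp_force: 0.0
```

In the tool's units: 0.233 m / 0.8 = 0.2913, 0.22 m / 0.8 = 0.275.

Call:
move_arm(
  moves=[
    [[0.01,0.0375,-0.0125],[0,0,0],0.08],
    [[0.025,0.1,-0.0125],[0,0,0],0.08],
    [[0.0425,0.1625,-0.0125],[0,0,0],0.08],
    [[0.0588,0.225,-0.0125],[0,0,0],0.08],
    [[0.0725,0.275,0],[0,0,0],0.08],
    [[0.0775,0.2913,0.0125],[0,0,0],0.08],
    [[0.0775,0.2913,0.0225],[0,0,0],0.08],
    [[0.0775,0.2913,0.0225],[0,0,0],0.08],
  ],
)

```text
t: 22.48
tcp_pos: [0.5757, -0.0317, 0.0962]
eef_rot: [-0.0, 1.0, -0.0, -0.0]
contact_force: [0.8, 0.7, -0.9]
grip_width: 0.0803
grasp_force: 0.0
```

```bash
python3 -c "
from h import *
top(0,'t500',(.5755,-.031))"
```

```text
tcp [ 0.5757 -0.0317  0.0962] width 0.08025439390248104
stackfit [ 5.754000e-01 -3.090000e-02  6.240125e+03  5.909000e+03]
```

View pics/t500.png

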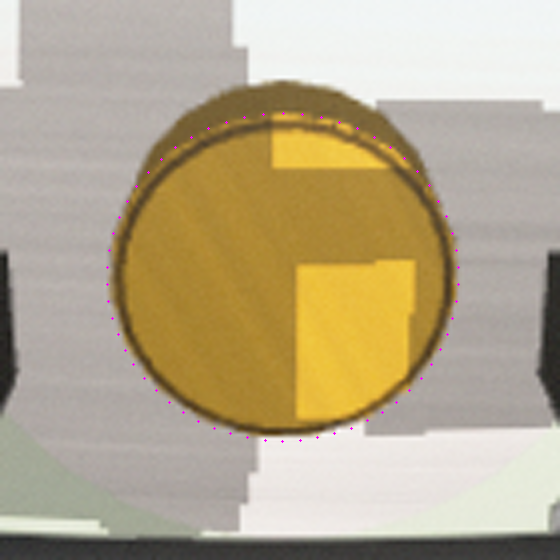

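In the tool's units: 0.028 m / 0.8 = 0.035, 0.0007 m / 0.8 = 0.0009.

Call:
move_arm(
  moves=[
    [[0,0.0009,0.0088],[0,0,0],0.08],
    [[0,0.0009,0.0188],[0,0,0],0.076],
    [[0,0.0009,0.0288],[0,0,0],0.07],
    [[0,0.0009,0.035],[0,0,0],0.065],
    [[0,0.0009,0.035],[0,0,0],0.06],
    [[0,0.0009,0.035],[0,0,0],0.05],
    [[0,0.0009,0.035],[0,0,0],0.05],
    [[0,0.0009,0.035],[0,0,0],0.05],
  ],
  force=25,
)

```text
t: 23.52
tcp_pos: [0.5756, -0.0299, 0.0688]
eef_rot: [-0.0, 1.0, 0.0, -0.0]
contact_force: [1.1, 0.2, -5.0]
grip_width: 0.0552
grasp_force: 25.0
```

In the tool's units: -0.218 m / 0.8 = -0.2725, -0.045 m / 0.8 = -0.0563.

Call:
move_arm(
  moves=[
    [[0,0,-0.0125],[0,0,0],0.05],
    [[0,0,-0.035],[0,0,0],0.05],
    [[0.015,-0.0275,-0.0525],[0,0,0],0.05],
    [[0.0438,-0.08,-0.0563],[0,0,0],0.05],
    [[0.075,-0.1363,-0.0563],[0,0,0],0.05],
    [[0.1063,-0.1938,-0.0563],[0,0,0],0.05],
    [[0.1338,-0.2438,-0.0563],[0,0,0],0.05],
    [[0.1494,-0.2725,-0.0438],[0,0,0],0.05],
  ],
)

```text
t: 24.52
tcp_pos: [0.4561, -0.2503, 0.1058]
eef_rot: [0.0, 1.0, -0.001, 0.001]
contact_force: [1.1, 0.2, -5.0]
grip_width: 0.055
grasp_force: 25.0
```

In the tool's units: 0.068 m / 0.8 = 0.085, 0.067 m / 0.8 = 0.0838.

Call:
move_arm(
  moves=[
    [[0,0,0.0188],[0,0,0],0.05],
    [[0,0,0.05],[0,0,0],0.05],
    [[0,0,0.075],[0,0,0],0.05],
    [[0,0,0.0838],[0,0,0],0.05],
    [[0,0,0.085],[0,0,0],0.05],
    [[0,0,0.085],[0,0,0],0.05],
  ],
)

```text
t: 25.28
tcp_pos: [0.4569, -0.2481, 0.0365]
eef_rot: [-0.0, 1.0, -0.0, 0.0]
contact_force: [0.6, -0.5, -4.4]
grip_width: 0.0551
grasp_force: 25.0
```

```bash
python3 -c "
from h import *
look('c500',[.456,-.249,.02],n=75,rings=[(.456,-.249,.018,.036)])"
```

```text
[ 0.4569 -0.2481  0.0365] [ 0.6 -0.5 -4.4] 0.055063553014135985
```

View pics/c500.png

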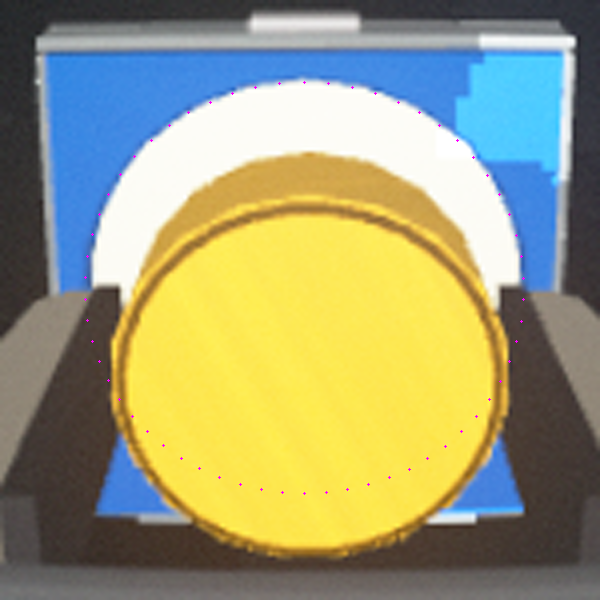

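In the tool's units: 0.0128 m / 0.8 = 0.016, 0.001 m / 0.8 = 0.0013.

Call:
move_arm(
  moves=[
    [[0.0013,-0.0008,0.005],[0,0,0],0.05],
    [[0.0013,-0.0008,0.01],[0,0,0],0.05],
    [[0.0013,-0.0008,0.0131],[0,0,0],0.05],
    [[0.0013,-0.0008,0.0148],[0,0,0],0.05],
    [[0.0013,-0.0008,0.0156],[0,0,0],0.05],
    [[0.0013,-0.0008,0.016],[0,0,0],0.05],
    [[0.0013,-0.0008,0.016],[0,0,0],0.05],
  ],
)

```text
t: 26.2
tcp_pos: [0.4552, -0.2486, 0.0236]
eef_rot: [-0.0, 1.0, 0.0, -0.0]
contact_force: [-2.7, 1.7, 6.2]
grip_width: 0.055
grasp_force: 25.0
```

Call:
move_arm(
  moves=[
    [[0,0,-0.0004],[0,0,0],0.056],
    [[0,0,-0.0004],[0,0,0],0.062],
    [[0,0,-0.0004],[0,0,0],0.068],
    [[0,0,-0.0004],[0,0,0],0.068],
    [[0,0,-0.0075],[0,0,0],0.068],
    [[0,0,-0.05],[0,0,0],0.075],
    [[0,0,-0.125],[0,0,0],0.08],
    [[0,0,-0.2],[0,0,0],0.08],
  ],
)

```text
t: 27.2
tcp_pos: [0.4549, -0.2484, 0.1849]
eef_rot: [-0.0, 1.0, 0.0, -0.0]
contact_force: [0.6, -0.1, 0.5]
grip_width: 0.0804
grasp_force: 0.0
```

In the tool's units: 0.15 m / 0.8 = 0.1875, 0.12 m / 0.8 = 0.15.

Call:
move_arm(
  moves=[
    [[0.025,0.0375,-0.05],[0,0,0],0.08],
    [[0.05,0.1,-0.1],[0,0,0],0.08],
    [[0.0625,0.15,-0.125],[0,0,0],0.08],
    [[0.0625,0.1875,-0.125],[0,0,0],0.08],
    [[0.0625,0.1875,-0.125],[0,0,0],0.08],
  ],
)

```text
t: 27.82
tcp_pos: [0.405, -0.0974, 0.2837]
eef_rot: [-0.002, 1.0, -0.0, 0.001]
contact_force: [-0.1, 0.4, 0.1]
grip_width: 0.08
grasp_force: 0.0
```

Run:
```python
from h import *
from functools import partial
G=dict(c500=(.4555,-.249,.028,.0254,"case_500"),c200=(.638,-.2635,.022,.0165,0),c100=(.599,.269,.017,.0138,0),c50=(.451,.2275,.012,.0138,0))
for n in ["side","scene"]:
    o=bot.get_obs(); c=bot.capture(n); b,w=masks(c)
    if n=="side": save(c,"side_end")
    for k,(x,y,r,h,_) in G.items():
        m=lambda c,x,y,o:m_stack(c,x,y,o,[(r,.013,h)])
        print(n,k,np.round(fit(m,blob(b,proj(c,[x,y,.02])[0][::-1]),c,o,x,y,.02),4))
    for q in("bottle","dish"):
        print(q,[(round(d["p"],2),np.round(at(c,d["position"],0),3)) for d in bot.place_of(c,q)[:2]])
print(bot.get_obs()["t"])
```

```text
side c500 [ 4.55300e-01 -2.46400e-01  1.31225e+03  1.19300e+03]
side c200 [ 6.384000e-01 -2.626000e-01  6.713125e+02  5.600000e+02]
side c100 [  0.6022   0.2786 139.9375 105.    ]
side c50 [ 0.4517  0.2363 99.5    71.    ]
bottle [(0.59, array([ 0.748, -0.169,  0.   ]))]
dish [(0.88, array([0.749, 0.192, 0.   ])), (0.38, array([ 0.456, -0.233,  0.   ]))]
scene c500 [ 4.54000e-01 -2.50700e-01  5.80375e+02  5.50000e+02]
scene c200 [ 6.371e-01 -2.656e-01  4.395e+02  3.930e+02]
scene c100 [  0.5988   0.2681 191.5625 165.    ]
scene c50 [ 0.4503  0.2267 93.1875 76.    ]
bottle [(0.77, array([ 0.763, -0.183,  0.   ])), (0.51, array([ 0.642, -0.263,  0.   ]))]
dish [(0.57, array([ 0.751,  0.185, -0.   ]))]
28.125
```

View pics/side_end.png

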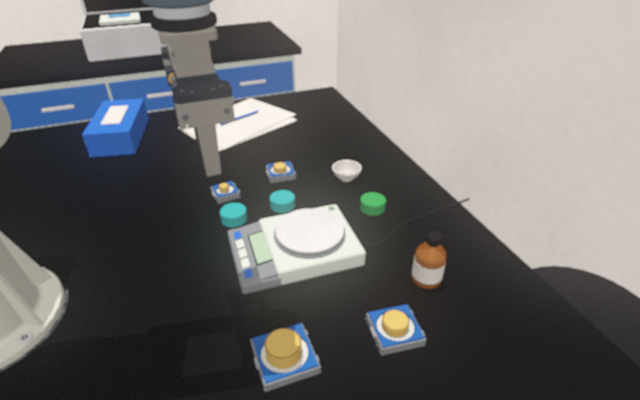

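The pan is empty. All four weights lie in their recesses, at (348,284), (323,395), (169,280) and (188,225), and the bottle and dish have not moved. Handing in.

```bash
python3 -c "
from plant import bot
print(bot.sign_off())"
```

```text
the job is handed in; nothing more can be done
None
```

The job is handed in at about 28 s: all four weights came off the pan from the top down and each was set down in its own case, and the last pictures show them in place with the bottle and dish where they stood.

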